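Key the drive pulley onto the painting turntable's gear drive

TASK

Fit the belt pulley to the upright spindle of the gear drive: take the steel key from the wooden stand, drop it into the spindle's slot until it stands fully down, then slide the pulley over the spindle with its keyway on the key and push it fully home, so that the tight spacer ring under it lies on the flange. Feel your way gently and never force a part that has met something; let go of everything at the end and leave the paint jar, the brush and the model wheel where they are.

Things in the scene. Friction and masses are not known exactly. Their poses are not given: they have to be found in the camera images.
- drive: Fixed grey gearbox with an aluminium top, 124 (its x) x 104 (y) x 50 mm high, yawed up to 0.35 rad. Origin: centre of its underside, straight below the axis of the upright steel spindle. The spindle's key slot faces about the gearbox's +x, but the spindle was left turned up to 1 rad either way: this is not measured, see or feel it. It turns stiffly (0.08 N m).
- spindle_top (a point): Centre of the spindle's top end, 107 mm above the drive's origin, axes of the drive (does not turn). Spindle 24 mm diameter (21.6 over the top 3 mm), standing 40 mm above the flange. Key slot down one side, open at the top and outward: 10.2 mm wide (11.6 over the top 3 mm), its flat floor 6 mm from the axis, running on down into the flange's pocket.
- pocket_floor (a point): Point on the spindle's axis at the height of the pocket's floor, where the key ends up standing: 50 mm above the drive's origin. The pocket continues the slot, 10.2 mm wide, down through the flange; it is closed outward by a wall 17.2 mm from the axis, which over the flange's top 6 mm slopes out to 20.2 mm as a lead-in.
- flange_top (a point): Centre of the top of the dark flange (48 mm diameter), 67 mm above the drive's origin. A brass spacer ring, 43 mm diameter, 6 mm thick, with a gap for the key, sits tight on the spindle, its underside 8 mm above the flange. About 7 N slides it down onto the flange, where it stays; the pulley's weight alone does not move it.
- key: Loose steel bar key, 10 (its x, radial in the slot) x 9 (its y, across the slot) x 54 mm long, 50 g, upright in the wooden stand. Origin: centre of its lower end, z up along it. Fully down in the slot its lower end is on the pocket floor, its upper end 3 mm below the spindle's top, its centre line 11 to 12.2 mm from the spindle's axis.
- pulley: Loose aluminium belt pulley, about 300 g, flat on the table, boss up: disc 72 mm diameter, 14 mm thick, boss 47 mm diameter, 34 mm high in all. Bore 26 mm through; keyway towards its own +x, 10.6 mm wide, floor 18.2 mm from the axis; both widened 1.3 to 1.8 mm over the lowest 3 mm. Origin: centre of its underside, z up. Fully home its underside is 6 mm above flange_top.
- stand: Fixed wooden block, 90 (x) x 60 (y) x 22 mm high, origin at the centre of its underside; at its centre a 13 x 12 mm hole, 12 mm deep, in which the key stands with its x and y along the stand's.
- jar: Bystander: glass paint jar with a grey cap, 36 mm diameter, 50 mm high; origin at the centre of its underside.
- brush: Bystander: paint brush 170 mm long lying on the table along its own x; origin near its middle.
- wheel: Bystander: rubber-tyred model wheel lying flat, 34 mm diameter, 12 mm thick; origin at the centre of its underside.

How it is judged:
On the way:
1. the key stands fully down in the spindle's slot and is let go (z of key in the frame of drive between 0.046 and 0.053 m and horizontal distance between key and drive between 0.008 and 0.015 m and angle between key's own z axis and vertical below 0.12 rad and contact force between the fingers and key below 0.1 N), for 0.2 s.
At the end, for the whole second after the job is handed in: Pulley level (0.06 rad), centred within 3 mm, its underside at most 2.5 mm above home, so the spacer ring is down on the flange; key upright (0.12 rad) in the slot, its lower end within 3 mm of the pocket floor; both at rest and released (z of pulley in the frame of drive between 0.069 and 0.0755 m and horizontal distance between pulley and drive below 0.003 m and angle between pulley's own z axis and vertical below 0.06 rad and z of key in the frame of drive below 0.053 m and horizontal distance between key and drive between 0.008 and 0.015 m and angle between key's own z axis and vertical below 0.12 rad and linear speed of each of pulley, key below 0.02 m/s); the robot touches nothing.
It fails at once if the key is forced against the drive (over 40 N) (contact force between key and drive above 40 N).
It fails at once if the pulley is forced or dropped onto the drive (over 45 N) (contact force between pulley and drive above 45 N).
It fails at once if a bystander is disturbed (moved over 20 mm) (distance of any of jar, brush, wheel from where it was at the start of the episode above 0.02 m).
It also fails if it takes over 64 s, if anything falls off the work surface, if the arm or the gripper's body presses on something with over 40 N, if the wrist force passes 120 N, or if a joint passes its speed limit or range.

ROBOT

A 7-joint arm with a two-finger parallel gripper is mounted at the origin on the work surface. World frame = base frame: x ahead of the robot, y to its left, z up, the work surface at z = 0. Lengths are in m, angles in rad, forces in N, time in s.
With the tool pointing down it reaches from about 0.425 to 0.875 m from the base axis. Payload 4.7 kg.
Tool frame: the origin (TCP) lies midway between the tips of the shut fingers; the grasp point (between the pads) lies 19 mm behind it; z points along the fingers, y is the line along which they close (so a half turn about z gives the same grasp; the last joint's range is limited). The gripper opens to 87 mm and grips with 3 to 60 N. Pads are 19 mm wide; open, the fingers measure 117 mm over their backs; the gripper's body (75 mm by 190 mm) begins 51 mm behind the grasp point.
Start: joints at [1.171, 0.321, -0.07, 1.45, 0.023, 1.371, -0.057], TCP at [0.261, -0.595, 0.223] pointing down, gripper open.
Joint ranges: [-2.86, 2.86], [-0.3, 2.09], [-1.38, 1.24], [0.06, 2.45], [-1.56, 4.7], [0.09, 2.05], [-2.69, 2.69]. Speed limits (rad/s): [2.57, 2.57, 3.14, 3.14, 3.14, 3.14, 3.14].

INTERFACE

Orientations are given as a rotation vector (axis times angle).
In Python, from bench import ctrl gives the robot as it stands. The module is installed in compiled form; this text tells all that it offers.
- The arm moves only by the shell command python3 -m handwheel 'ROWS' [FORCE]. ROWS is JSON, a list of rows, each a list of 7 numbers: the finger opening in m, from 0 to 0.087, then the shift along the tool's x, y, z in m, then the turn, a rotation vector about the tool's x, y, z in degrees. A call has 1 to 12 rows; each row shifts and turns the commanded pose from where the row before left it, along the tool's axes as they then stand; what a row does not reach is not made up. A row lasts 1/8 s, in which the tool goes at most 62.5 mm and 10.7 degrees, less where a joint would pass 70% of its speed; a pose out of reach is approached as far as the arm can. A call is refused whole if a number of a shift passes 0.0625 or a number of a turn 10.7, either way. A call with a gripper value outside its range is refused whole. The fingers move at their own pace and stop on an object; FORCE is the grip in N (left out, the last holds). Time passes only in rows, so rows that do not move let the fingers close. It gives the time, the measured TCP pose, the force, the opening and the grip force at its end, in the units of the state.
- ctrl.get_state(): the state, without advancing time (a new reading comes with each control period).
- ctrl.get_image(name): name is "side" or "top" or "wrist"; returns (picture, depth): 400x640x3 uint8, blue, green, red; 400x640 float32, m along the optical axis (not along the pixel's ray), 0 where there is no reading.
- ctrl.camera_info(name): a dict with "intrinsics" (3x3 intrinsics, pixels), "D" ([k1, k2, p1, p2, k3] as OpenCV has them; the pictures are not rectified), "R" (3x3) and "t" (3): a world point X has camera coordinates R X + t. Camera axes: x right, y down, z forward; pixel columns grow to the right and rows downward; lengths in m; the calibration is good to about 2 mm. A picture is of the moment at which its call begins: read the wrist's pose just before it. camera_info takes no time and is no camera call; for the wrist camera it gives the pose at the moment of the call.
- ctrl.close_job(): hands the job in; it is judged then, once.
The state is a dict: "time": time; "joint_positions": joint angles; "qd": joint speeds; "joint_torque": joint torques, N m; "position": TCP position; "tool_rot": TCP orientation; "ft_force": force on the tool from outside, world axes, zero at the start; "torque": the same for the moment, N m; "grip_width": opening from 0.0 (shut) to 1.0 (fully open); "grip_force": force on a finger pad.
Only numpy, scipy, OpenCV 4.12 (cv2) and the standard library are available. Lean on these libraries where they do the work, as an engineer would, in place of code of your own. Each camera call takes 0.05 s, during which the arm holds its last target. There are 200 camera calls.

## Working session

There is one attempt and no reset: what is moved stays moved. The work goes in short steps, Python scripts to look and compute and a shell command to move; the robot and the scene stay as the last step left them, time stands still between calls to the robot, and variables do not carry over. Pictures are saved under pics/ and viewed, at most 10 in all, crops included, and the job is handed in when it is done.

```bash
mkdir -p pics; cat > h.py <<'E'
import numpy as np, cv2
from bench import ctrl
from scipy.spatial.transform import Rotation as Rn
def grab(n):
    c=ctrl.camera_info(n); p,d=ctrl.get_image(n); return p,d,c
def cloud(d,c):
    K=np.array(c["intrinsics"]);D=np.array(c["D"],float)
    v,u=np.mgrid[:d.shape[0],:d.shape[1]]
    n=cv2.undistortPoints(np.stack([u.ravel(),v.ravel()],1).astype(np.float64)[:,None],K,D)[:,0]
    P=np.c_[n,np.ones(len(n))]*d.reshape(-1,1)
    W=(P-np.array(c["t"]))@np.array(c["R"])
    W[d.ravel()==0]=np.nan
    return W.reshape(*d.shape,3)
def proj(X,c):
    return cv2.projectPoints(np.atleast_2d(np.float64(X)),cv2.Rodrigues(np.array(c["R"]))[0],np.array(c["t"],float),np.array(c["intrinsics"]),np.array(c["D"],float))[0][:,0]
E
python3 - <<'E'
from h import *
for n in("top","side"):
    p,d,c=grab(n); cv2.imwrite(f"pics/{n}0.png",p); np.savez(f"{n}0.npz",p=p,d=d,W=cloud(d,c))
    print(n,-np.array(c["R"]).T@c["t"],np.array(c["R"])[2],c["intrinsics"][0][0])
s=ctrl.get_state();print(s)
E
```

```text
top [ 4.72670698e-01 -1.27226538e-04  1.31203628e+00] [ 0.10044744 -0.01175979 -0.99487287] 500.4073699394668
side [0.44405144 0.54211824 0.80599019] [ 0.15470031 -0.58965555 -0.79270054] 451.43253850542965
{'time': 0.1, 'joint_positions': array([ 1.17109419,  0.32176075, -0.07005132,  1.45159156,  0.02261303,
        1.37081237, -0.05689113]), 'qd': array([ 0.00070576, -0.00138333,  0.00105667, -0.00212428,  0.00136749,
       -0.00144201,  0.00127384]), 'joint_torque': array([ 2.85660280e-04, -4.92569947e+01, -4.05474566e-01, -3.13397777e+01,
       -6.42262702e-02,  3.94820469e-02,  6.37591006e-05]), 'position': array([ 0.26108356, -0.59469434,  0.22154357]), 'tool_rot': array([-3.07290377e+00, -6.45031027e-01,  7.57855207e-04]), 'ft_force': array([-0.08766148,  0.07449675,  0.127845  ]), 'torque': array([-0.00599256, -0.06674537,  0.03781807]), 'grip_force': 0.0, 'grip_width': 0.9977188144938981}
```

View pics/top0.png

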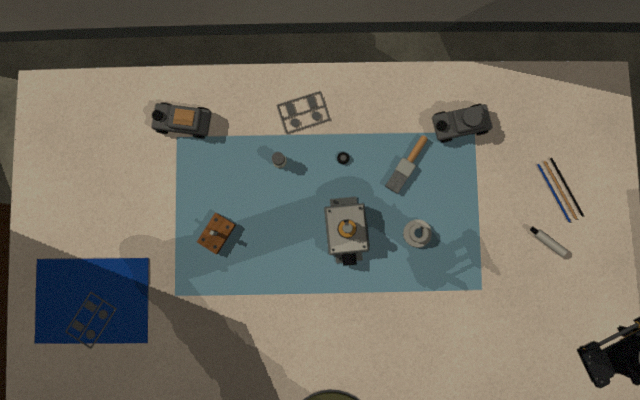

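View pics/side0.png

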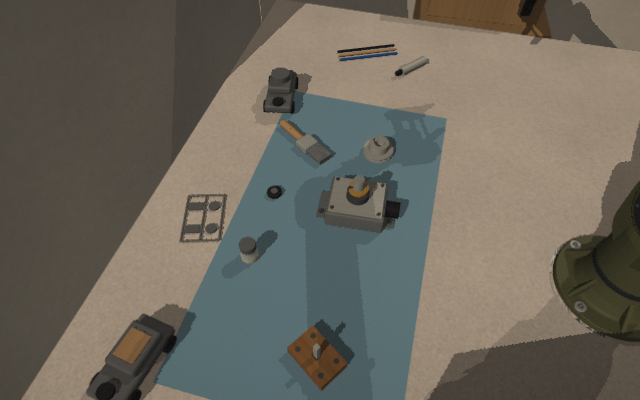

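The top view shows the drive at (347,230), the pulley at (418,235) and the stand with the key at (216,233). The jar is at (279,160), the wheel at (343,158) and the brush at (405,165). Next I'll get coarse positions.

```bash
python3 - <<'E'
from h import *
z=np.load("top0.npz");W=z["W"]
def med(u0,u1,v0,v1,zl,zh):
    w=W[v0:v1,u0:u1].reshape(-1,3);w=w[(w[:,2]>zl)&(w[:,2]<zh)]
    return len(w),np.nanmean(w,0).round(4),(np.nanmax(w,0)-np.nanmin(w,0)).round(3)
print("table",med(240,300,200,280,-.02,.02))
print("drivetop",med(315,385,190,275,.043,.056))
print("spindle",med(330,365,210,250,.095,.115))
print("flange/ring",med(325,370,205,255,.062,.09))
print("stand",med(190,245,205,265,.016,.028)); print("key",med(190,245,205,265,.04,.09))
print("pulley disc",med(395,440,210,260,.009,.018)); print("boss",med(395,440,210,260,.028,.040))
for n,a in(("drive",(315,385,190,275,.043,.056)),("stand",(190,245,205,265,.016,.028))):
    u0,u1,v0,v1,l,h=a;w=W[v0:v1,u0:u1].reshape(-1,3);w=w[(w[:,2]>l)&(w[:,2]<h)]
    print(n,cv2.minAreaRect((w[:,:2]*1000).astype(np.float32)))
c=ctrl.camera_info("wrist");s=ctrl.get_state()
R=Rn.from_rotvec(s["tool_rot"]).as_matrix();print(R.round(3));C=-np.array(c["R"]).T@c["t"]
print("cam in tool",R.T@(C-s["position"]),(R.T@np.array(c["R"]).T).round(3),c["intrinsics"])
E
```

```text
table (4782, array([0.5019, 0.1504, 0.0018]), array([0.209, 0.157, 0.018]))
drivetop (1579, array([ 0.524 , -0.0488,  0.05  ]), array([0.154, 0.112, 0.013]))
spindle (74, array([ 0.5239, -0.0497,  0.1067]), array([0.022, 0.022, 0.017]))
flange/ring (201, array([ 0.5237, -0.0491,  0.0778]), array([0.045, 0.045, 0.027]))
stand (787, array([0.5209, 0.288 , 0.0228]), array([0.106, 0.097, 0.012]))
key (26, array([0.5212, 0.2874, 0.0598]), array([0.011, 0.012, 0.029]))
pulley disc (287, array([ 0.5116, -0.2332,  0.0144]), array([0.089, 0.072, 0.009]))
boss (186, array([ 0.5107, -0.235 ,  0.0346]), array([0.044, 0.047, 0.01 ]))
drive ((510.8778076171875, -51.09103012084961), (152.46682739257812, 104.18292999267578), 5.6334381103515625)
stand ((521.4273071289062, 288.6550598144531), (61.3126335144043, 90.82736206054688), 57.585479736328125)
[[ 0.916  0.402 -0.001]
 [ 0.402 -0.916  0.002]
 [-0.    -0.002 -1.   ]]
cam in tool [ 0.06577441  0.00021567 -0.16297042] [[ 0.    -0.97  -0.243]
 [ 1.     0.    -0.001]
 [ 0.001 -0.243  0.97 ]] [[277.53145793   0.         316.90894933]
 [  0.         277.53145793 199.58242119]
 [  0.           0.           1.        ]]
```

```bash
cat >> h.py <<'E'
def go(xyz,az=None,n=1):
    "print rounded shifts (tool axes, mm) and turn for n equal rows"
    s=ctrl.get_state();R=Rn.from_rotvec(s["tool_rot"]).as_matrix()
    a=np.degrees(np.arctan2(R[1,0],R[0,0])); az=a if az is None else az
    T=Rn.from_euler("z",az,degrees=True).as_matrix()@np.diag([1.,-1,-1])
    dr=Rn.from_matrix(R.T@T).as_rotvec(degrees=True)
    dx=np.array(xyz)-s["position"]
    print("total",(R.T@dx*1000).round(1),"turn",dr.round(2),"az now",a.round(2))
    for i in range(n):
        Ri=R@Rn.from_rotvec(dr*i/n,degrees=True).as_matrix()
        print((Ri.T@dx/n).round(4).tolist(),(dr/n).round(2).tolist())
E
python3 -c "
from h import *
go([.50,-.235,.17],60,8)"
```

```text
total [ 363.4 -233.2   51.9] turn [-1.000e-01 -3.000e-02 -3.629e+01] az now 23.71
[0.0454, -0.0291, 0.0065] [-0.01, -0.0, -4.54]
[0.0476, -0.0255, 0.0065] [-0.01, -0.0, -4.54]
[0.0495, -0.0216, 0.0065] [-0.01, -0.0, -4.54]
[0.051, -0.0176, 0.0065] [-0.01, -0.0, -4.54]
[0.0522, -0.0136, 0.0065] [-0.01, -0.0, -4.54]
[0.0532, -0.0094, 0.0065] [-0.01, -0.0, -4.54]
[0.0537, -0.0052, 0.0064] [-0.01, -0.0, -4.54]
[0.054, -0.0009, 0.0064] [-0.01, -0.0, -4.54]
```

```bash
python3 -m handwheel '[[0.087,0.0454,-0.0291,0.0065,0,0,-4.54],[0.087,0.0476,-0.0255,0.0065,0,0,-4.54],[0.087,0.0495,-0.0216,0.0065,0,0,-4.54],[0.087,0.051,-0.0176,0.0065,0,0,-4.54],[0.087,0.0522,-0.0136,0.0065,0,0,-4.54],[0.087,0.0532,-0.0094,0.0065,0,0,-4.54],[0.087,0.0537,-0.0052,0.0064,0,0,-4.54],[0.087,0.054,-0.0009,0.0064,0,0,-4.54],[0.087,0,0,0,0,0,0],[0.087,0,0,0,0,0,0]]' 20
python3 - <<'E'
from h import *
p,d,c=grab("wrist");np.savez("w1.npz",p=p,d=d,W=cloud(d,c));cv2.imwrite("pics/w1.png",p)
print(proj([[.511,-.235,.034],[.524,-.05,.107]],c))
go([.50,-.05,.17],60,4)
E
```

```text
time: 1.35
position: [0.4997, -0.2359, 0.1704]
tool_rot: [-2.72, -1.571, 0.002]
ft_force: [-0.6, -1.0, -0.6]
grip_width: 0.999
grip_force: 0.0
[[325.72081953 185.76379947]
 [214.53990074 -28.14373979]]
total [161.9 -93.1   0.4] turn [-0.03  0.05 -0.09] az now 59.91
[0.0405, -0.0233, 0.0001] [-0.01, 0.01, -0.02]
[0.0405, -0.0233, 0.0001] [-0.01, 0.01, -0.02]
[0.0405, -0.0232, 0.0001] [-0.01, 0.01, -0.02]
[0.0405, -0.0232, 0.0001] [-0.01, 0.01, -0.02]
```

View pics/w1.png

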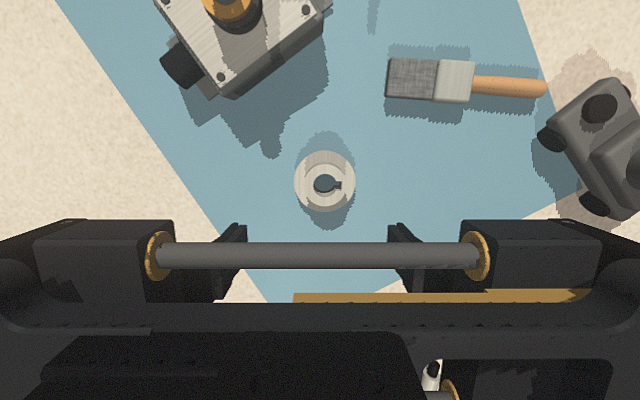

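The pulley is at (325,182), with its keyway pointing right to about (341,186). Now the drive.

```bash
python3 -m handwheel '[[0.087,0.0405,-0.0233,0,0,0,0],[0.087,0.0405,-0.0233,0,0,0,0],[0.087,0.0405,-0.0232,0,0,0,0],[0.087,0.0405,-0.0232,0,0,0,0],[0.087,0,0,0,0,0,0],[0.087,0,0,0,0,0,0]]'
python3 - <<'E'
from h import *
W=np.load("w1.npz")["W"].reshape(-1,3)
b=W[(abs(W[:,2]-.034)<.004)&(np.hypot(W[:,0]-.511,W[:,1]+.235)<.03)]
dsc=W[(abs(W[:,2]-.0145)<.004)&(np.hypot(W[:,0]-.511,W[:,1]+.235)<.045)]
for q in(b,dsc): print(len(q),cv2.minEnclosingCircle((q[:,:2]*1000).astype(np.float32)),q[:,2].mean())
p,d,c=grab("wrist");np.savez("w2.npz",p=p,d=d,W=cloud(d,c))
u,v=proj([[.524,-.05,.107]],c)[0].astype(int);print(u,v)
a=p[max(v-60,0):v+60,max(u-80,0):u+80];z1=np.load("w1.npz")["p"][140:230,265:385]
a=cv2.resize(a,None,fx=5,fy=5,interpolation=3)
cv2.imwrite("pics/w2.png",a[:600,:800]);cv2.imwrite("pics/w1c.png",cv2.resize(z1,None,fx=6,fy=6,interpolation=3))
E
```

```text
time: 2.15
position: [0.5004, -0.0507, 0.1708]
tool_rot: [2.722, 1.567, -0.001]
ft_force: [0.0, -0.8, 0.9]
grip_width: 0.999
grip_force: 0.0
984 ((510.1566162109375, -233.22528076171875), 23.68107032775879) 0.03451399948203181
1531 ((509.83929443359375, -233.22511291503906), 36.18044662475586) 0.014646642922622046
340 195
```

View pics/w2.png

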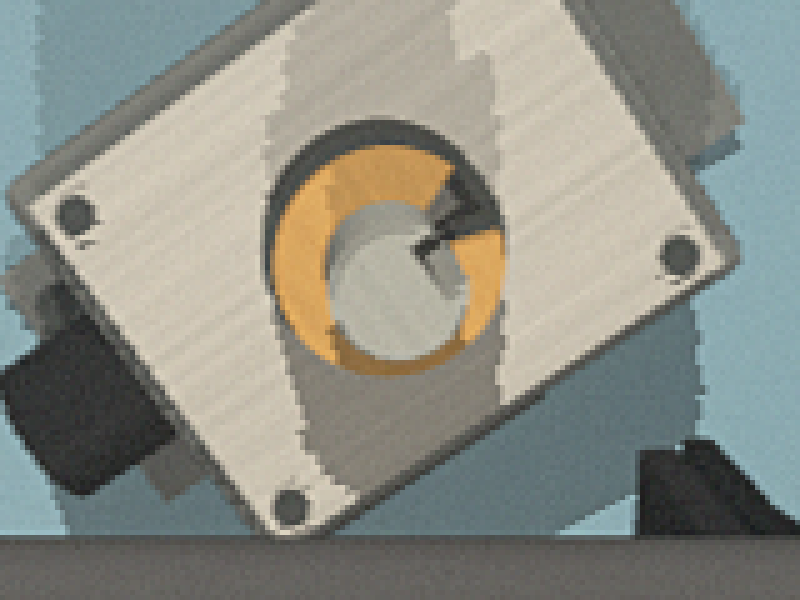

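View pics/w1c.png

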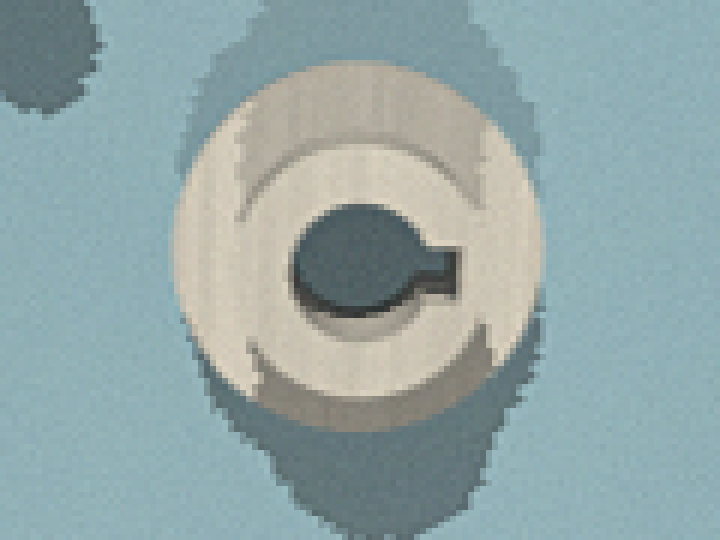

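The slot and the ring gap point up-right, from the spindle top at (400,295) in the crop to the gap at about (480,200). The pulley's keyway points right, from the bore at (358,258) to (455,270). I'll fit both angles numerically with plane-intersected rays.

```bash
cat >> h.py <<'E'
def plane(c,z,shape=(400,640)):
    "world xy of every pixel's ray on plane z"
    W=cloud(np.ones(shape,np.float32),c);C=-np.array(c["R"]).T@np.array(c["t"])
    r=W-C;return C+r*((z-C[2])/r[...,2])[...,None]
E
python3 - <<'E'
from h import *
s=ctrl.get_state();p,d,c=grab("wrist");W=cloud(d,c)
hsv=cv2.cvtColor(p,cv2.COLOR_BGR2HSV)
np.savez("w2.npz",p=p,d=d,W=W)
def fitc(xy,r):
    from scipy.optimize import least_squares
    return least_squares(lambda q:np.hypot(*(xy-q).T)-r,xy.mean(0),loss="soft_l1",f_scale=.5e-3).x
near=np.hypot(W[...,0]-.524,W[...,1]+.05)<.04
# spindle top
m=near&(W[...,2]>.100)&(W[...,2]<.112);P=plane(c,.107)[m][:,:2]
print("sp z",W[m][:,2].mean(),cv2.minEnclosingCircle((P*1000).astype(np.float32)),len(P))
# ring
m=near&(hsv[...,0]>10)&(hsv[...,0]<28)&(hsv[...,1]>110)&(W[...,2]>.074)&(W[...,2]<.087)
P=plane(c,.081)[m][:,:2];(cx,cy),r=cv2.minEnclosingCircle((P*1000).astype(np.float32));print("ring",cx,cy,r,len(P))
a=np.degrees(np.arctan2(P[:,1]*1000-cy,P[:,0]*1000-cx));rr=np.hypot(P[:,0]*1000-cx,P[:,1]*1000-cy)
for lo,hi in((14,17),(17,19),(19,22)):
    h=np.histogram(a[(rr>lo)&(rr<hi)],np.arange(-180,181,10))[0];print(lo,h)
m=near&(W[...,2]>.046)&(W[...,2]<.056);m=(np.hypot(W[...,0]-.524,W[...,1]+.05)<.09)&(W[...,2]>.046)&(W[...,2]<.054)
# pulley bore
z=np.load("w1.npz");W1=z["W"]
# bore hole: pixels in w1 not boss top
E
```

```text
sp z 0.10693690260479163 ((523.61279296875, -46.78666687011719), 12.211400032043457) 567
ring 523.5753173828125 -47.52553176879883 21.679901123046875 799
14 [ 8  8  3  1  0  0  0  0  0  0  0  0  0  3  8 10  8  0  0  0  3 10 10  9
 10 10 10 10 11  7 10  9  8  9 11 10]
17 [7 7 7 8 5 1 0 0 0 0 0 3 7 6 9 7 7 0 0 0 3 8 7 6 8 7 8 8 7 7 8 7 6 8 7 6]
19 [11 10 10  9  9 12 11  6  9  9  9 12 11 10  9  7  8  0  0  0  3 10 12 10
 13 12 10 12 11 11  9 10  8 11  9  9]
```

```bash
python3 - <<'E'
from h import *
c=ctrl.camera_info("wrist");z=np.load("w2.npz");W=z["W"];hsv=cv2.cvtColor(z["p"],cv2.COLOR_BGR2HSV)
near=np.hypot(W[...,0]-.524,W[...,1]+.05)<.04
m=near&(hsv[...,0]>10)&(hsv[...,0]<28)&(hsv[...,1]>110)&(W[...,2]>.074)&(W[...,2]<.087)
P=plane(c,.081)[m][:,:2]*1000-[523.58,-47.5];a=np.degrees(np.arctan2(P[:,1],P[:,0]));rr=np.hypot(*P.T)
k=(rr>13)&(abs(a)<60)
for lo,hi in((13,16),(16,19),(19,22)):
    k=(rr>lo)&(rr<hi);print(a[k&(a<8)&(a>-60)].max(),a[k&(a>8)&(a<60)].min())
# occupancy of spindle top on a mm grid, in centred coords: rows = y down from +12, cols x
m=near&(W[...,2]>.1045);Q=plane(c,.107);Q=Q[...,:2]*1000-[523.6,-47.1]
from scipy.interpolate import griddata
sel=np.hypot(Q[...,0],Q[...,1])<20
g=np.mgrid[-14:15,-14:15];o=griddata(Q[sel],m[sel].astype(float),(g[1],g[0][::-1]),"linear")
for r,row in zip(range(14,-15,-1),o): print("%4d "%r+"".join(".-+#"[min(3,int(v*3.99))] for v in row))
miss=(o<.5)&(np.hypot(g[1],g[0][::-1])<10)
print("slot az",np.degrees(np.arctan2(g[0][::-1][miss].mean(),g[1][miss].mean())))
dm=(abs(W[...,2]-.05)<.004)&(np.hypot(W[...,0]-.524,W[...,1]+.05)<.09);print(cv2.minAreaRect((W[dm][:,:2]*1000).astype(np.float32)))
# pulley keyway
z=np.load("w1.npz");W=z["W"]
p=z["p"]
E
```

```text
-10.983389785154055 27.34721313643032
-11.040329811977227 27.344903167382164
-11.924443900477513 28.057724265278143Traceback (most recent call last):
  File "<stdin>", line 14, in <module>
  File "<stdin>", line 14, in <genexpr>
ValueError: cannot convert float NaN to integer
```

```bash
python3 - <<'E'
from h import *
c=ctrl.camera_info("wrist");z=np.load("w2.npz");W=z["W"]
near=np.hypot(W[...,0]-.524,W[...,1]+.05)<.04
m=near&(W[...,2]>.1045);Q=plane(c,.107)[...,:2]*1000-[523.6,-47.1]
from scipy.interpolate import griddata
sel=np.hypot(Q[...,0],Q[...,1])<25
g=np.mgrid[-14:15,-14:15];gx,gy=g[1],g[0][::-1];o=np.nan_to_num(griddata(Q[sel],m[sel].astype(float),(gx,gy),"linear"))
for r,row in zip(range(14,-15,-1),o): print("%4d "%r+"".join(".-+#"[min(3,int(v*3.99))] for v in row))
miss=(o<.5)&(np.hypot(gx,gy)<10)
print("slot az",np.degrees(np.arctan2(gy[miss].mean(),gx[miss].mean())))
# pulley keyway: bore = not boss-top depth, plane z=.034
from bench import ctrl
w1=np.load("w1.npz");W=w1["W"]
m=(abs(W[...,2]-.0345)<.003)
B=W[...,:2]*1000-[510.16,-233.2]   # depth-lifted boss-top points
k=m&(np.hypot(B[...,0],B[...,1])<24.5)
a=np.degrees(np.arctan2(B[...,1],B[...,0]))[k];r=np.hypot(B[...,0],B[...,1])[k]
h=np.histogram(a[(r>13.8)&(r<17.5)],np.arange(-180,181,5))[0];print(dict(zip(range(-180,180,5),h.tolist())))
E
```

```text
14 .............................
  13 .............................
  12 .............+--.............
  11 ..........##+#+.-#+..........
  10 ..........+######+#+#........
   9 ........#+#########-+#.......
   8 .....-###############++......
   7 .....#-################......
   6 .....+##############+++......
   5 ...-################.........
   4 ...#+##############+.........
   3 ...+################.........
   2 ...#################.........
   1 ..-#################+........
   0 ...-################.........
  -1 ...#+###############-........
  -2 ...-#################........
  -3 ...##################........
  -4 ....+################+.--....
  -5 ....+###################.....
  -6 ....+###################-....
  -7 ....-##################-.....
  -8 ......################-......
  -9 ......++########-#####.......
 -10 .......-############-........
 -11 .........+#+######+..........
 -12 .............................
 -13 .............................
 -14 .............................
slot az 3.93017554572548
{-180: 4, -175: 4, -170: 3, -165: 4, -160: 4, -155: 4, -150: 4, -145: 6, -140: 3, -135: 3, -130: 4, -125: 6, -120: 3, -115: 4, -110: 4, -105: 5, -100: 3, -95: 4, -90: 5, -85: 4, -80: 5, -75: 5, -70: 4, -65: 3, -60: 4, -55: 4, -50: 1, -45: 0, -40: 0, -35: 0, -30: 0, -25: 0, -20: 0, -15: 2, -10: 4, -5: 5, 0: 4, 5: 5, 10: 3, 15: 5, 20: 3, 25: 5, 30: 5, 35: 4, 40: 4, 45: 4, 50: 4, 55: 4, 60: 4, 65: 5, 70: 4, 75: 5, 80: 4, 85: 5, 90: 3, 95: 5, 100: 4, 105: 5, 110: 5, 115: 4, 120: 5, 125: 4, 130: 4, 135: 4, 140: 3, 145: 3, 150: 6, 155: 3, 160: 4, 165: 4, 170: 5, 175: 3}
```

Slot azimuth is about +7° (ring gap 8°) and the keyway is about -31°. The spindle centre is about (0.5236, -0.0470). I'll go above the key with tool azimuth 147.6°.

```bash
python3 -c "
from h import *
go([.521,.288,.17],147.6,9)"
```

```text
total [ 303.4 -152.7    0.5] turn [-2.000e-02  3.000e-02 -8.779e+01] az now 59.81
[0.0337, -0.017, 0.0001] [-0.0, 0.0, -9.75]
[0.0361, -0.011, 0.0001] [-0.0, 0.0, -9.75]
[0.0374, -0.0047, 0.0001] [-0.0, 0.0, -9.75]
[0.0377, 0.0017, 0.0001] [-0.0, 0.0, -9.75]
[0.0369, 0.008, 0.0001] [-0.0, 0.0, -9.75]
[0.035, 0.0142, 0.0001] [-0.0, 0.0, -9.75]
[0.0321, 0.0199, 0.0001] [-0.0, 0.0, -9.75]
[0.0282, 0.025, 0.0001] [-0.0, 0.0, -9.75]
[0.0236, 0.0295, 0.0001] [-0.0, 0.0, -9.75]
```

```bash
python3 -m handwheel '[[0.087,0.0337,-0.017,0,0,0,-9.75],[0.087,0.0361,-0.011,0,0,0,-9.75],[0.087,0.0374,-0.0047,0,0,0,-9.75],[0.087,0.0377,0.0017,0,0,0,-9.75],[0.087,0.0369,0.008,0,0,0,-9.75],[0.087,0.035,0.0142,0,0,0,-9.75],[0.087,0.0321,0.0199,0,0,0,-9.75],[0.087,0.0282,0.025,0,0,0,-9.75],[0.087,0.0236,0.0295,0,0,0,-9.75],[0.05,0,0,0,0,0,0],[0.05,0,0,0,0,0,0]]'
python3 - <<'E'
from h import *
p,d,c=grab("wrist");W=cloud(d,c);np.savez("w3.npz",p=p,d=d,W=W)
near=np.hypot(W[...,0]-.521,W[...,1]-.288)<.03
m=near&(W[...,2]>.060)&(W[...,2]<.070)
P=plane(c,.064)[m][:,:2];print("key top",len(P),P.mean(0),W[m][:,2].mean(),cv2.minAreaRect((P*1000).astype(np.float32)))
m=(abs(W[...,2]-.022)<.004)&(np.hypot(W[...,0]-.521,W[...,1]-.288)<.07);print("stand",cv2.minAreaRect((W[m][:,:2]*1000).astype(np.float32)))
for l in(.03,.04,.05,.058):
    k=near&(abs(W[...,2]-l)<.004);print(l,k.sum(),W[k].mean(0))
u,v=proj([[.521,.288,.05]],c)[0].astype(int);cv2.imwrite("pics/w3.png",cv2.resize(p[v-60:v+60,u-80:u+80],None,fx=4,fy=4,interpolation=3))
go([.521,.288,.05],147.6,1)
E
```

```text
time: 3.62
position: [0.5208, 0.2885, 0.1701]
tool_rot: [-0.877, -3.016, 0.002]
ft_force: [0.6, 0.8, 0.2]
grip_width: 0.853
grip_force: 0.0
key top 92 [0.51889148 0.2893759 ] 0.06459200779662393 ((518.5870361328125, 289.59539794921875), (8.008049011230469, 10.242940902709961), 57.58305740356445)
stand ((519.2907104492188, 288.9867858886719), (60.19297790527344, 89.20045471191406), 57.25959777832031)
0.03 12 [0.51492667 0.29117405 0.02955851]
0.04 13 [0.51519407 0.29156257 0.04034461]
0.05 13 [0.51508668 0.29135853 0.0501876 ]
0.058 14 [0.51537767 0.29207402 0.05734685]
total [-1.000e-01  1.000e-01  1.202e+02] turn [-0.09  0.03 -0.05] az now 147.55
[-0.0001, 0.0001, 0.1202] [-0.09, 0.03, -0.05]
```

View pics/w3.png

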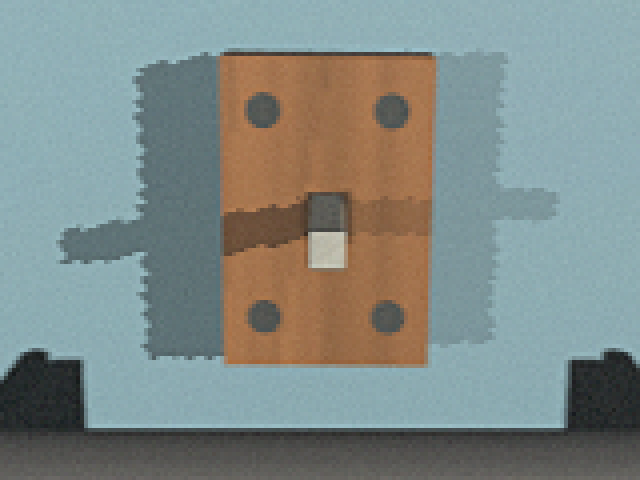

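The key is upright in the stand, its bright top at (327,250) in the crop. I'll descend to tip z = 0.055 and close.

```bash
python3 -m handwheel '[[0.04,0.0022,0.0003,0.04,0,0,0],[0.04,0,0,0.045,0,0,0],[0.04,0,0,0.025,0,0,0],[0.04,0,0,0.005,0,0,0],[0.04,0,0,0,0,0,0],[0.0,0,0,0,0,0,0],[0.0,0,0,0,0,0,0],[0.0,0,0,0,0,0,0],[0.0,0,0,0,0,0,0]]' 15
python3 -c "
from h import *
go([.5187,.2895,.055],147.6,1)"
```

```text
time: 4.8
position: [0.5183, 0.2919, 0.0559]
tool_rot: [0.872, 3.018, 0.0]
ft_force: [-0.2, 0.5, 1.0]
grip_width: 0.098
grip_force: 15.0
total [-1.6 -1.9  0.9] turn [0.01 0.02 0.18] az now 147.78
[-0.0016, -0.0019, 0.0009] [0.01, 0.02, 0.18]
```

```bash
python3 -m handwheel '[[0,0,0,-0.02,0,0,0],[0,0,0,-0.04,0,0,0],[0,0,0,-0.0625,0,0,0],[0,0,0,-0.02,0,0,0],[0,0,0,0,0,0,0]]'
python3 - <<'E'
from h import *
s=ctrl.get_state();p,d,c=grab("wrist");W=cloud(d,c);np.savez("w4.npz",p=p,d=d,W=W)
cv2.imwrite("pics/w4.png",p[140:300,200:440].repeat(3,0).repeat(3,1))
R=Rn.from_rotvec(s["tool_rot"]).as_matrix()
L=(W-s["position"])@R*1000
m=(L[...,2]>-30)&(L[...,2]<60)&(np.hypot(L[...,0],L[...,1])<20)
for z in range(-10,55,8):
    k=m&(abs(L[...,2]-z)<4);print(z,k.sum(),L[k].mean(0).round(1) if k.any() else "")
go([.5236+.03,-.047+.0035,.20],187,9)
E
```

```text
time: 5.42
position: [0.519, 0.2926, 0.2004]
tool_rot: [0.871, 3.015, 0.003]
ft_force: [-0.5, 0.1, -1.4]
grip_width: 0.102
grip_force: 15.0
-10 207 [  8.8  -0.7 -10. ]
-2 152 [ 6.9 -0.4 -2.8]
6 56 [ 2.5 -0.9  6.1]
14 53 [ 2.5 -1.  14.1]
22 44 [ 2.5 -1.2 22. ]
30 41 [ 2.4 -1.2 29.8]
38 38 [ 2.4 -1.6 37.9]
46 9 [ 2.3 -0.8 42.8]
54 0 
total [-208.8 -264.7   -1.5] turn [-2.000e-02  4.000e-02 -3.922e+01] az now 147.78
[-0.0232, -0.0294, -0.0002] [-0.0, 0.0, -4.36]
[-0.0209, -0.0311, -0.0002] [-0.0, 0.0, -4.36]
[-0.0185, -0.0326, -0.0002] [-0.0, 0.0, -4.36]
[-0.0159, -0.0339, -0.0002] [-0.0, 0.0, -4.36]
[-0.0133, -0.035, -0.0002] [-0.0, 0.0, -4.36]
[-0.0106, -0.0359, -0.0002] [-0.0, 0.0, -4.36]
[-0.0079, -0.0366, -0.0002] [-0.0, 0.0, -4.36]
[-0.0051, -0.0371, -0.0002] [-0.0, 0.0, -4.36]
[-0.0022, -0.0374, -0.0002] [-0.0, 0.0, -4.36]
```

View pics/w4.png

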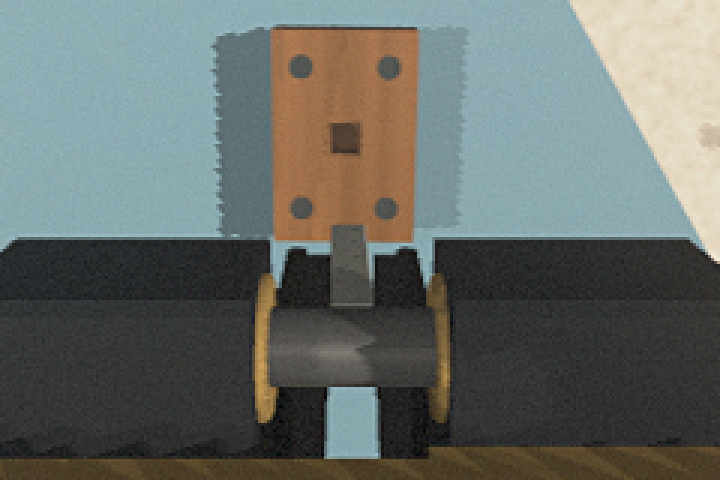

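The key is held upright with its camera-side face at tool x ≈ +2.4, so its centre is at about (-2.5, -1.1) mm, with 45 mm hanging below the tips. I'll move to view the spindle at the placing azimuth.

```bash
python3 -m handwheel '[[0,-0.0232,-0.0294,0,0,0,-4.36],[0,-0.0209,-0.0311,0,0,0,-4.36],[0,-0.0185,-0.0326,0,0,0,-4.36],[0,-0.0159,-0.0339,0,0,0,-4.36],[0,-0.0133,-0.035,0,0,0,-4.36],[0,-0.0106,-0.0359,0,0,0,-4.36],[0,-0.0079,-0.0366,0,0,0,-4.36],[0,-0.0051,-0.0371,0,0,0,-4.36],[0,-0.0022,-0.0374,0,0,0,-4.36],[0,0,0,0,0,0,0],[0,0,0,0,0,0,0],[0,0,0,0,0,0,0]]'
cat > sp.py <<'E'
from h import *
from scipy.interpolate import griddata
s=ctrl.get_state();p,d,c=grab("wrist");W=cloud(d,c);np.savez("w5.npz",p=p,d=d,W=W)
hsv=cv2.cvtColor(p,cv2.COLOR_BGR2HSV)
near=np.hypot(W[...,0]-.524,W[...,1]+.048)<.04
print(s["position"],s["ft_force"])
m=near&(hsv[...,0]>10)&(hsv[...,0]<28)&(hsv[...,1]>110)&(W[...,2]>.074)&(W[...,2]<.087)
P=plane(c,.081)[m][:,:2]*1000;(cx,cy),r=cv2.minEnclosingCircle(P.astype(np.float32));print("ring",cx,cy,r)
P=P-[cx,cy];a=np.degrees(np.arctan2(P[:,1],P[:,0]));rr=np.hypot(*P.T)
for lo,hi in((13,16),(16,19),(19,22)):
    k=(rr>lo)&(rr<hi);print(a[k&(a<8)&(a>-60)].max(),a[k&(a>8)&(a<60)].min())
m=near&(W[...,2]>.1045)&(W[...,2]<.112);Q=plane(c,.107)[...,:2]*1000;print("top",cv2.minEnclosingCircle(Q[m].astype(np.float32)))
Q=Q-[523.6,-47.1]
sel=np.hypot(Q[...,0],Q[...,1])<25
g=np.mgrid[-14:15,-14:15];gx,gy=g[1],g[0][::-1];o=np.nan_to_num(griddata(Q[sel],m[sel].astype(float),(gx,gy),"linear"))
for r,row in zip(range(14,-15,-1),o): print("%4d "%r+"".join(".-+#"[min(3,int(v*3.99))] for v in row))
R=Rn.from_rotvec(s["tool_rot"]).as_matrix()
L=(W-s["position"])@R*1000
m=(L[...,2]>-30)&(L[...,2]<48)&(np.hypot(L[...,0],L[...,1])<12)&(W[...,2]>.115)
for z in (6,14,22,30,38):
    k=m&(abs(L[...,2]-z)<4);print(z,k.sum(),L[k].mean(0).round(1),L[k].min(0).round(1),L[k].max(0).round(1))
u,v=proj([[.524,-.048,.1]],c)[0].astype(int);v=max(v,60);cv2.imwrite("pics/w5.png",cv2.resize(p[v-60:v+60,u-80:u+80],None,fx=5,fy=5,interpolation=3))
E
python3 sp.py
```

```text
time: 6.98
position: [0.5533, -0.0416, 0.1976]
tool_rot: [0.196, -3.134, -0.001]
ft_force: [0.4, 1.0, -0.4]
grip_width: 0.098
grip_force: 15.0
[ 0.55327273 -0.04160333  0.19759762] [ 0.44294281  1.03008446 -0.44765244]
ring 523.6040649414062 -48.14023208618164 21.493879318237305
-37.808400462217 46.66623382841156
-14.741356349984345 28.67827294130698
-14.192831182967568 28.148127551434442
top ((523.4476928710938, -48.36190414428711), 11.81463623046875)
  14 .............................
  13 .............................
  12 .............................
  11 .............................
  10 .........++...--+-...........
   9 .......-.+##########.........
   8 .......-#+##########+-.......
   7 ......#+#############+#......
   6 ......#################+.....
   5 .....-##############--.......
   4 ....#+###########++#-........
   3 ...--#########-#####-........
   2 ...+################+........
   1 ...+################+........
   0 ...##################........
  -1 ..+##################........
  -2 ..-##################........
  -3 ..-##################........
  -4 ...-#################-.......
  -5 ...##################-.-.....
  -6 ...#.################+#+-....
  -7 ....-###################-....
  -8 ....+-#################......
  -9 .....-################.......
 -10 ......+###############.......
 -11 .........#+#######++-........
 -12 ........++--.###++#..........
 -13 ..........-..#...-...........
 -14 .............................
6 59 [ 2.7 -0.4  6.1] [ 1.9 -4.6  2.1] [3.3 3.9 9.9]
14 50 [ 2.7 -0.7 14. ] [ 2.2 -4.8 10.1] [ 3.2  3.4 17.9]
22 49 [ 2.7 -0.9 22. ] [ 2.3 -5.  18.1] [ 3.   3.5 25.7]
30 39 [ 2.7 -1.2 30.2] [ 2.3 -5.2 26.1] [ 3.   2.9 34. ]
38 37 [ 2.7 -1.1 37.8] [ 2.3 -5.4 34.2] [ 3.   3.1 41.9]
```

View pics/w5.png

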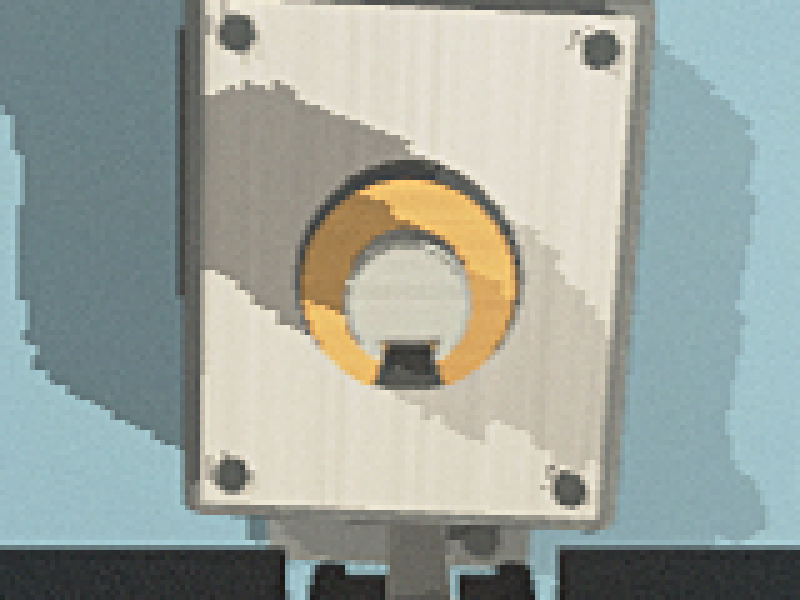

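The slot floor edge runs horizontal at row 343 (columns 385–437), so the slot azimuth matches the tool azimuth. The held key is visible below it at (418,570). I'll move over the slot, staying just above it, and look again.

```bash
python3 -m handwheel '[[0,0.0207,-0.0018,0,0,0,0],[0,0,0,0.02,0,0,0],[0,0,0,0.013,0,0,0],[0,0,0,0.005,0,0,0],[0,0,0,0,0,0,0],[0,0,0,0,0,0,0]]'
python3 sp.py | grep -v "[#]"; python3 - <<'E'
from h import *
s=ctrl.get_state();c=ctrl.camera_info("wrist");z=np.load("w5.npz")
u,v=proj([[.53,-.048,.107]],c)[0].astype(int)
cv2.imwrite("pics/w6.png",cv2.resize(z["p"][v-50:v+50,u-60:u+60],None,fx=6,fy=6,interpolation=3))
R=Rn.from_rotvec(s["tool_rot"]).as_matrix();print((np.array([.52355,-.0482,.107])-s["position"])@R*1000, u,v,Rn.from_matrix(R).as_euler("ZYX",degrees=True))
E
```

```text
time: 7.78
position: [0.5339, -0.0474, 0.1605]
tool_rot: [-0.193, 3.135, 0.0]
ft_force: [-0.2, 0.2, -0.8]
grip_width: 0.101
grip_force: 15.0
[ 0.5339483  -0.04739149  0.16054114] [-0.22005499  0.2009609  -0.79193041]
ring 523.3535766601562 -47.89006042480469 21.735597610473633
[10.46351215  0.51824415 53.63532024] 316 209 [-1.72971717e+02  4.64905561e-02 -1.79998648e+02]Traceback (most recent call last):
  File "sp.py", line 11, in <module>
    k=(rr>lo)&(rr<hi);print(a[k&(a<8)&(a>-60)].max(),a[k&(a>8)&(a<60)].min())
                                                     ~~~~~~~~~~~~~~~~~~~~~^^
    return umr_minimum(a, axis, None, out, keepdims, initial, where)
ValueError: zero-size array to reduction operation minimum which has no identity
```

View pics/w6.png

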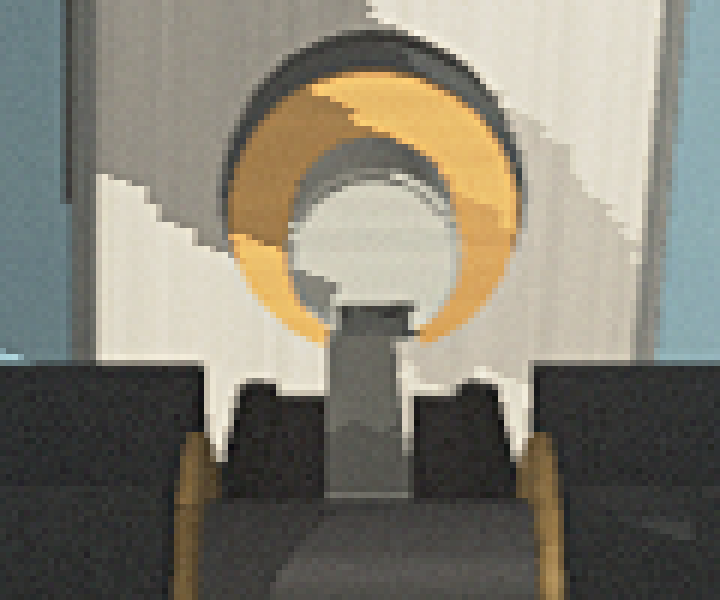

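```bash
python3 - <<'E'
from h import *
s=ctrl.get_state();c=ctrl.camera_info("wrist");R=Rn.from_rotvec(s["tool_rot"]).as_matrix()
def at(u,v,z):
    return ((plane(c,z)[int(round(v)),int(round(u))]-s["position"])@R*1000).round(2)
o=np.array([256,159])
for n,(a,b),z in(("floorL",(342,308),.107),("floorR",(413,308),.107),("spL",(288,240),.107),("spR",(459,240),.107),("sptop",(374,180),.107),("keyL",(328,336),.1155),("keyR",(398,336),.1155)):
    print(n,at(o[0]+a/6-.5,o[1]+b/6-.5,z))
E
```

```text
floorL [ 3.37 -4.09 53.64]
floorR [ 3.37  5.67 53.64]
spL [ 13.42 -10.47  53.63]
spR [13.42 12.03 53.63]
sptop [21.62  0.77 53.63]
keyL [ 2.6  -5.52 45.14]
keyR [ 2.6   3.88 45.14]
```

```bash
python3 -m handwheel '[[0,0.0002,0.0016,0.003,0,0,0],[0,0,0,0.003,0,0,0],[0,0,0,0.002,0,0,0],[0,0,0,0.002,0,0,0],[0,0,0,0.002,0,0,0],[0,0,0,0,0,0,0]]'
```

```text
time: 8.57
position: [0.5329, -0.0461, 0.148]
tool_rot: [0.192, -3.135, -0.0]
ft_force: [0.6, 0.2, -0.7]
grip_width: 0.097
grip_force: 15.0
```

It's in the slot with no contact force. Continuing down.

```bash
python3 -m handwheel '[[0,0,0,0.003,0,0,0],[0,0,0,0.003,0,0,0],[0,0,0,0.003,0,0,0],[0,0,0,0.003,0,0,0],[0,0,0,0,0,0,0]]'
python3 -m handwheel '[[0,0,0,0.003,0,0,0],[0,0,0,0.003,0,0,0],[0,0,0,0.003,0,0,0],[0,0,0,0.003,0,0,0],[0,0,0,0,0,0,0]]'
```

```text
time: 9.2
position: [0.5329, -0.046, 0.1359]
tool_rot: [0.192, -3.135, -0.0]
ft_force: [-0.2, -0.3, -0.2]
grip_width: 0.1
grip_force: 15.0
time: 9.82
position: [0.5329, -0.046, 0.1239]
tool_rot: [0.192, -3.135, -0.0]
ft_force: [-0.6, -0.1, -0.8]
grip_width: 0.101
grip_force: 15.0
```

```bash
python3 -m handwheel '[[0,0,0,0.003,0,0,0],[0,0,0,0.003,0,0,0],[0,0,0,0.002,0,0,0],[0,0,0,0.002,0,0,0],[0,0,0,0,0,0,0]]'
python3 -m handwheel '[[0,0,0,0.001,0,0,0],[0,0,0,0.001,0,0,0],[0,0,0,0.001,0,0,0],[0,0,0,0,0,0,0]]'
```

```text
time: 10.45
position: [0.5329, -0.046, 0.1141]
tool_rot: [0.192, -3.135, -0.0]
ft_force: [0.3, 0.2, 0.5]
grip_width: 0.1
grip_force: 15.0
time: 10.95
position: [0.533, -0.046, 0.1111]
tool_rot: [0.192, -3.136, 0.0]
ft_force: [0.8, 0.3, -0.0]
grip_width: 0.099
grip_force: 15.0
```

```bash
python3 -m handwheel '[[0,0,0,0.001,0,0,0],[0,0,0,0.001,0,0,0],[0,0,0,0,0,0,0]]'
python3 -m handwheel '[[0.02,0,0,0,0,0,0],[0.03,0,0,0,0,0,0],[0.05,0,0,0,0,0,0],[0.05,0,0,-0.02,0,0,0],[0.05,0,0,-0.03,0,0,0],[0.05,0.0,0,-0.02,0,0,0],[0.05,-0.0207,0,0,0,0,0],[0.05,0,0,0,0,0,0]]'
cat > kv.py <<'E'
from h import *
s=ctrl.get_state();p,d,c=grab("wrist");W=cloud(d,c);np.savez("w7.npz",p=p,d=d,W=W);R=Rn.from_rotvec(s["tool_rot"]).as_matrix()
print(s["position"])
k=(np.hypot(W[...,0]-.535,W[...,1]+.046)<.008);print(np.percentile(W[k][:,2],[5,50,95]))
for z in np.arange(.05,.13,.004):
    m=k&(abs(W[...,2]-z)<.002)
    if m.sum()>3: print(z.round(3),m.sum(),(W[m].mean(0)*1000).round(1))
u,v=proj([[.53,-.048,.1]],c)[0].astype(int);cv2.imwrite("pics/w7.png",cv2.resize(p[v-50:v+50,u-60:u+60],None,fx=6,fy=6,interpolation=3))
E
python3 kv.py
```

```text
time: 11.32
position: [0.533, -0.046, 0.1091]
tool_rot: [0.192, -3.136, -0.0]
ft_force: [-0.2, 0.0, -0.3]
grip_width: 0.098
grip_force: 15.0
time: 12.32
position: [0.5545, -0.0433, 0.1802]
tool_rot: [-0.193, 3.134, 0.001]
ft_force: [-0.2, 0.6, -0.1]
grip_width: 0.578
grip_force: 0.0
[ 0.55451814 -0.04325575  0.18015189]
[0.10824594 0.29144037 0.30091219]
0.082 9 [537.4 -41.3  82. ]
0.102 19 [535.3 -46.5 103.8]
0.106 124 [533.8 -46.8 105.4]
0.11 12 [528.3 -45.9 108.6]
```

View pics/w7.png

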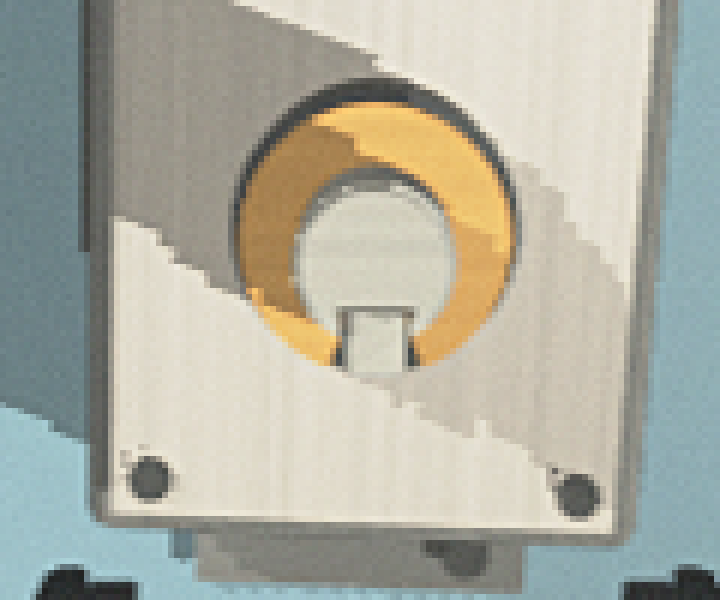

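The key is now in the slot, its top at (375,340) in the crop. I'll check how far it is below the spindle top, and compute the slot azimuth from the key.

```bash
python3 - <<'E'
from h import *
c=ctrl.camera_info("wrist");z=np.load("w7.npz");W=z["W"];s=ctrl.get_state()
u,v=proj([[.53,-.048,.1]],c)[0].astype(int)
f=lambda a,b:(int(u-60+a/6),int(v-50+b/6))
def box(a0,b0,a1,b1):
    (x0,y0),(x1,y1)=f(a0,b0),f(a1,b1);w=W[y0:y1+1,x0:x1+1].reshape(-1,3);return np.median(w,0)*1000,len(w)
print("spindle",box(330,210,420,290));print("key",box(358,325,396,360))
P=plane(c,.104);
for q in((347,318),(408,318),(347,370),(404,370)): 
    x,y=f(*q);print((P[y,x]*1000).round(1))
# ring/spindle centre
hsv=cv2.cvtColor(z["p"],cv2.COLOR_BGR2HSV)
m=(np.hypot(W[...,0]-.524,W[...,1]+.048)<.03)&(hsv[...,0]>10)&(hsv[...,0]<28)&(hsv[...,1]>110)&(abs(W[...,2]-.081)<.006)
print(cv2.minEnclosingCircle((plane(c,.081)[m][:,:2]*1000).astype(np.float32)))
m=(np.hypot(W[...,0]-.524,W[...,1]+.048)<.09)&(abs(W[...,2]-.05)<.004);print(cv2.minAreaRect((W[m][:,:2]*1000).astype(np.float32)))
E
```

```text
spindle (array([522.01108927, -47.63358495, 107.77633084]), 224)
key (array([535.93246306, -45.91496725, 104.72936125]), 56)
[532.  -51.1 104. ]
[530.8 -41.6 104. ]
[539.  -50.3 104. ]
[538.  -41.5 104. ]
((522.1141967773438, -47.999603271484375), 21.42673683166504)
((523.058349609375, -48.09856033325195), (115.55693054199219, 97.25787353515625), 3.54695725440979)
```

The key top sits 3.05 mm below the spindle top, so it's fully down, and the slot azimuth is 7°. Now the pulley, viewed at azimuth 149°.

```bash
python3 -c "
from h import *
go([.511,-.234,.16],149,4)"
```

```text
total [  65.7 -184.1   19.5] turn [ 3.000e-02 -2.000e-02  3.805e+01] az now -172.95
[0.0164, -0.046, 0.0049] [0.01, -0.0, 9.51]
[0.0086, -0.0481, 0.0049] [0.01, -0.0, 9.51]
[0.0005, -0.0489, 0.0049] [0.01, -0.0, 9.51]
[-0.0076, -0.0483, 0.0049] [0.01, -0.0, 9.51]
```

```bash
python3 -m handwheel '[[0.087,0.0164,-0.046,0.002,0,0,9.5],[0.087,0.0086,-0.0481,0.003,0,0,9.5],[0.087,0.0005,-0.0489,0.007,0,0,9.5],[0.087,-0.0076,-0.0483,0.007,0,0,9.5],[0.087,0,0,0,0,0,0],[0.087,0,0,0,0,0,0]]'
python3 - <<'E'
from h import *
s=ctrl.get_state();p,d,c=grab("wrist");W=cloud(d,c);R=Rn.from_rotvec(s["tool_rot"]).as_matrix();print(s["position"])
nr=np.hypot(W[...,0]-.511,W[...,1]+.234)<.045
for z,l in((.034,.0345),(.014,.0145)):
    m=nr&(abs(W[...,2]-l)<.004);Q=plane(c,z);q=Q[m]
    (cx,cy),r=cv2.minEnclosingCircle((q[:,:2]*1000).astype(np.float32))
    print(z,cx,cy,r,((np.array([cx,cy,z*1000])/1000-s["position"])@R*1000).round(2))
    if z==.034: C=(cx,cy);B=(q[:,:2]*1000-C)
a=np.degrees(np.arctan2(B[:,1],B[:,0]));r=np.hypot(*B.T)
for lo,hi in((13.6,15.5),(15.5,17.3)):
    k=(r>lo)&(r<hi);print(a[k&(a<-32)&(a>-90)].max(),a[k&(a>-32)&(a<30)].min())
u,v=proj([[.511,-.234,.034]],c)[0].astype(int);print(u,v);cv2.imwrite("pics/w8.png",cv2.resize(p[v-45:v+45,u-60:u+60],None,fx=6,fy=6,interpolation=3))
E
```

```text
time: 13.12
position: [0.5106, -0.2335, 0.1602]
tool_rot: [-0.838, -3.027, -0.001]
ft_force: [0.5, 0.2, 0.0]
grip_width: 0.99
grip_force: 0.0
[ 0.51058113 -0.23354867  0.16019465]
0.034 509.87371826171875 -233.85528564453125 23.887760162353516 [  0.34  -0.7  126.19]
0.014 509.9499816894531 -233.91351318359375 36.274410247802734 [  0.22  -0.72 146.19]
-53.80813112719917 -7.016225029858217
-50.900679129175785 -10.034471250719433
316 194
```

View pics/w8.png

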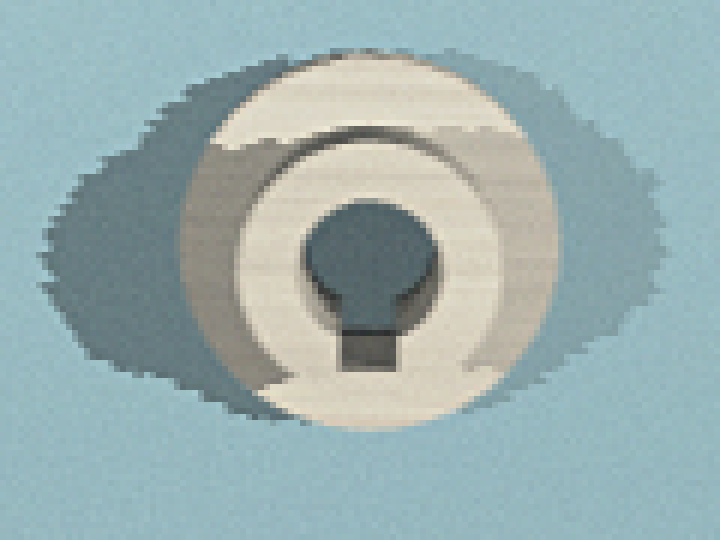

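The keyway points straight down in the image (columns 342–396), so its azimuth is about -30.7°. The pulley is centred under the tool at (0.3, -0.7) mm. Descending to grip the boss.

```bash
python3 -m handwheel '[[0.087,0.0003,0,0.05,0,0,0],[0.087,0,0,0.05,0,0,0],[0.087,0,0,0.03,0,0,0],[0.087,0,0,0.01,0,0,0],[0.087,0,0,0.002,0,0,0],[0.087,0,0,0,0,0,0]]'
python3 -m handwheel '[[0.04,0,0,0,0,0,0],[0.03,0,0,0,0,0,0],[0.03,0,0,0,0,0,0],[0.03,0,0,0,0,0,0],[0.03,0,0,0,0,0,0]]' 35
```

```text
time: 13.92
position: [0.512, -0.2342, 0.0197]
tool_rot: [0.837, 3.025, -0.001]
ft_force: [0.1, 0.3, 0.0]
grip_width: 1.0
grip_force: 0.0
time: 14.55
position: [0.5108, -0.2341, 0.0182]
tool_rot: [0.839, 3.027, 0.0]
ft_force: [-0.6, -0.9, 0.4]
grip_width: 0.525
grip_force: 35.1
```

```bash
python3 -m handwheel '[[0.03,0,0,-0.01,0,0,0],[0.03,0,0,-0.03,0,0,0],[0.03,0,0,-0.05,0,0,0],[0.03,0,0,-0.06,0,0,0],[0.03,0,0,-0.04,0,0,0],[0.03,0,0,0,0,0,0],[0.03,0,0,0,0,0,0]]'
cat > pv.py <<'E'
from h import *
s=ctrl.get_state();p,d,c=grab("wrist");W=cloud(d,c);R=Rn.from_rotvec(s["tool_rot"]).as_matrix();print(s["position"],s["ft_force"].round(1),s["grip_width"])
L=(W-s["position"])@R*1000
# disc top rim visible in front (tool +x)
m=(abs(L[...,2]-4)<4)&(L[...,0]>5)&(L[...,0]<45)&(abs(L[...,1])<45)
print(m.sum(),np.median(L[m][:,2]))
from scipy.optimize import least_squares
C=-np.array(c["R"]).T@c["t"];zt=np.median(L[m][:,2])
# outer edge: per y-column the max x
q=L[m];e=[]
for y in range(-34,35,2):
    k=q[abs(q[:,1]-y)<1.2]
    if len(k)>2: e.append((k[:,0].max(),y))
e=np.array(e);f=least_squares(lambda t:np.hypot(e[:,0]-t[0],e[:,1]-t[1])-36,[0,0],loss="soft_l1",f_scale=.5);print("disc centre in tool",f.x.round(2),len(e),np.abs(f.fun).max().round(2))
cv2.imwrite("pics/w9.png",p)
E
python3 pv.py
```

```text
time: 15.42
position: [0.5097, -0.2338, 0.2069]
tool_rot: [-0.838, -3.025, -0.0]
ft_force: [-0.9, -0.4, -3.3]
grip_width: 0.52
grip_force: 35.0
[ 0.50967907 -0.23384094  0.20690406] [-0.9 -0.4 -3.3] 0.5204265826436644
2607 3.4997654635441298
disc centre in tool [ 1.09 -0.56] 35 0.61
```

View pics/w9.png

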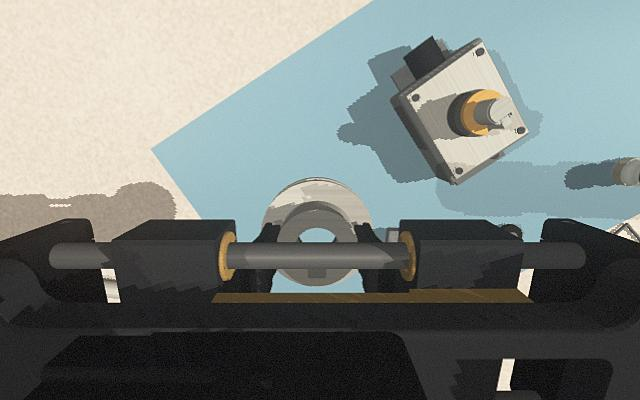

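The picture shows the pulley held level, its disc edge at (317,180), and the drive at (470,115). I have now viewed 12 pictures, which is over the 10 allowed, so I'll work from numbers only from here.

```bash
python3 -c "
from h import *
go([.5244,-.0474,.18],187.05,5)"
```

```text
total [ 82.9 167.5  26.5] turn [  0.05  -0.21 -38.03] az now 149.02
[0.0166, 0.0335, 0.0053] [0.01, -0.04, -7.61]
[0.012, 0.0354, 0.0053] [0.01, -0.04, -7.61]
[0.0072, 0.0367, 0.0053] [0.01, -0.04, -7.61]
[0.0023, 0.0373, 0.0053] [0.01, -0.04, -7.61]
[-0.0026, 0.0373, 0.0052] [0.01, -0.04, -7.61]
```

```bash
python3 -m handwheel '[[0.03,0.0166,0.0335,0.005,0,0,-7.61],[0.03,0.012,0.0354,0.005,0,0,-7.61],[0.03,0.0072,0.0367,0.005,0,0,-7.61],[0.03,0.0023,0.0373,0.005,0,0,-7.61],[0.03,-0.0026,0.0373,0.005,0,0,-7.61],[0.03,0,0,0,0,0,0],[0.03,0,0,0,0,0,0]]'
python3 pv.py; python3 -c "
from h import *
go([.5244,-.0474,.132],187.05,1)"
```

```text
time: 16.35
position: [0.5248, -0.0484, 0.1819]
tool_rot: [0.192, -3.133, -0.0]
ft_force: [-0.4, -0.1, -3.4]
grip_width: 0.523
grip_force: 35.0
[ 0.5248476  -0.04843989  0.18185373] [-0.4 -0.1 -3.4] 0.52256500922702
2599 3.4603585623607507
disc centre in tool [ 1.19 -0.36] 35 0.55
total [ 0.4  1.7 50.1] turn [ 0.01 -0.12 -0.09] az now -173.04
[0.0004, 0.0017, 0.0501] [0.01, -0.12, -0.09]
```

```bash
python3 -m handwheel '[[0.03,0.0002,0.0012,0.02,0,0,0],[0.03,0,0,0.02,0,0,0],[0.03,0,0,0.008,0,0,0],[0.03,0,0,0.003,0,0,0],[0.03,0,0,0,0,0,0],[0.03,0,0,0,0,0,0]]'
python3 -m handwheel '[[0.03,0,0,0,0,0,0]]' ; python3 -m handwheel '[[0.03,0,0,0,0,0,0]]'
```

```text
time: 17.15
position: [0.526, -0.0466, 0.1329]
tool_rot: [-0.194, 3.135, -0.001]
ft_force: [0.1, 0.2, -2.8]
grip_width: 0.522
grip_force: 35.0
time: 17.27
position: [0.5258, -0.0467, 0.1327]
tool_rot: [-0.194, 3.135, -0.001]
ft_force: [0.0, -0.2, -2.9]
grip_width: 0.525
grip_force: 35.0
time: 17.4
position: [0.5256, -0.0467, 0.1325]
tool_rot: [-0.194, 3.135, -0.001]
ft_force: [-1.0, -0.1, -3.3]
grip_width: 0.518
grip_force: 35.0
```

```bash
python3 -m handwheel '[[0.03,0.0008,-0.0005,0.001,0,0,0],[0.03,0,0,0.001,0,0,0],[0.03,0,0,0.001,0,0,0],[0.03,0,0,0,0,0,0],[0.03,0,0,0,0,0,0],[0.03,0,0,0,0,0,0],[0.03,0,0,0,0,0,0]]'
```

```text
time: 18.27
position: [0.5248, -0.0472, 0.1293]
tool_rot: [-0.194, 3.136, -0.0]
ft_force: [-0.2, 0.1, -2.7]
grip_width: 0.524
grip_force: 35.0
```

Good alignment. Now a gentle descent, 1 mm per row, reading force each time.

```bash
python3 -m handwheel '[[0.03,0,0,0.001,0,0,0],[0.03,0,0,0.001,0,0,0],[0.03,0,0,0.001,0,0,0],[0.03,0,0,0,0,0,0]]'
python3 -m handwheel '[[0.03,0,0,0.001,0,0,0],[0.03,0,0,0.001,0,0,0],[0.03,0,0,0,0,0,0]]'
```

```text
time: 18.77
position: [0.5246, -0.0472, 0.1261]
tool_rot: [0.194, -3.135, -0.0]
ft_force: [-1.1, -0.8, -3.8]
grip_width: 0.522
grip_force: 35.0
time: 19.15
position: [0.5246, -0.0472, 0.1241]
tool_rot: [0.194, -3.135, -0.0]
ft_force: [0.1, -0.1, -3.5]
grip_width: 0.522
grip_force: 35.0
```

```bash
python3 -m handwheel '[[0.03,0,0,0.001,0,0,0],[0.03,0,0,0.001,0,0,0],[0.03,0,0,0,0,0,0]]'
python3 -m handwheel '[[0.03,0,0,0.001,0,0,0],[0.03,0,0,0.001,0,0,0],[0.03,0,0,0,0,0,0]]'
```

```text
time: 19.52
position: [0.5246, -0.0473, 0.1221]
tool_rot: [0.194, -3.135, 0.0]
ft_force: [-0.5, -0.5, -3.5]
grip_width: 0.521
grip_force: 35.0
time: 19.9
position: [0.5246, -0.0472, 0.1201]
tool_rot: [0.194, -3.135, -0.0]
ft_force: [0.1, 0.6, -3.2]
grip_width: 0.521
grip_force: 35.0
```

```bash
python3 -m handwheel '[[0.03,0,0,0.001,0,0,0],[0.03,0,0,0.001,0,0,0],[0.03,0,0,0,0,0,0]]'
```

```text
time: 20.27
position: [0.5246, -0.0473, 0.1181]
tool_rot: [0.194, -3.135, 0.0]
ft_force: [-0.1, 0.0, -2.7]
grip_width: 0.523
grip_force: 35.0
```

```bash
python3 -m handwheel '[[0.03,0,0,0.001,0,0,0],[0.03,0,0,0.001,0,0,0],[0.03,0,0,0,0,0,0]]'
python3 -m handwheel '[[0.03,0,0,0.0015,0,0,0],[0.03,0,0,0.0015,0,0,0],[0.03,0,0,0,0,0,0]]'
```

```text
time: 20.65
position: [0.5246, -0.0472, 0.1161]
tool_rot: [0.194, -3.135, 0.0]
ft_force: [-0.7, -0.2, -3.8]
grip_width: 0.52
grip_force: 35.0
time: 21.02
position: [0.5246, -0.0473, 0.113]
tool_rot: [0.194, -3.135, -0.0]
ft_force: [-1.4, 0.0, -3.1]
grip_width: 0.522
grip_force: 35.0
```

```bash
python3 -m handwheel '[[0.03,0,0,0.0015,0,0,0],[0.03,0,0,0.0015,0,0,0],[0.03,0,0,0.0015,0,0,0],[0.03,0,0,0.0015,0,0,0],[0.03,0,0,0,0,0,0]]'
python3 -m handwheel '[[0.03,0,0,0.0015,0,0,0],[0.03,0,0,0.0015,0,0,0],[0.03,0,0,0.0015,0,0,0],[0.03,0,0,0,0,0,0]]'
```

```text
time: 21.65
position: [0.5246, -0.0472, 0.1071]
tool_rot: [0.194, -3.135, -0.0]
ft_force: [0.7, 0.1, -3.2]
grip_width: 0.521
grip_force: 35.0
time: 22.15
position: [0.5246, -0.0472, 0.1026]
tool_rot: [0.194, -3.135, -0.0]
ft_force: [1.3, 0.5, -3.1]
grip_width: 0.523
grip_force: 35.0
```

```bash
python3 -m handwheel '[[0.03,0,0,0.001,0,0,0],[0.03,0,0,0.001,0,0,0],[0.03,0,0,0.001,0,0,0],[0.03,0,0,0,0,0,0]]'
python3 -m handwheel '[[0.03,0,0,0.001,0,0,0],[0.03,0,0,0.001,0,0,0],[0.03,0,0,0,0,0,0]]'
```

```text
time: 22.65
position: [0.5246, -0.0473, 0.0996]
tool_rot: [0.194, -3.135, 0.0]
ft_force: [-0.1, 0.5, -2.8]
grip_width: 0.524
grip_force: 35.0
time: 23.02
position: [0.5249, -0.0473, 0.0982]
tool_rot: [-0.194, 3.135, -0.001]
ft_force: [-1.6, 0.5, 3.6]
grip_width: 0.525
grip_force: 35.0
```

```bash
python3 -m handwheel '[[0.03,0,0,0.001,0,0,0],[0.03,0,0,0.001,0,0,0],[0.03,0,0,0,0,0,0]]'
```

```text
time: 23.4
position: [0.5249, -0.0473, 0.0957]
tool_rot: [-0.194, 3.135, -0.0]
ft_force: [-1.2, 0.3, 2.3]
grip_width: 0.526
grip_force: 35.0
```

The ring was met at the expected height and is sliding at about 6 N. Pushing on to the flange.

```bash
python3 -m handwheel '[[0.03,0,0,0.001,0,0,0],[0.03,0,0,0.001,0,0,0],[0.03,0,0,0.001,0,0,0],[0.03,0,0,0,0,0,0]]'
python3 -m handwheel '[[0.03,0,0,0.001,0,0,0],[0.03,0,0,0,0,0,0]]'
```

```text
time: 23.9
position: [0.5249, -0.0473, 0.0926]
tool_rot: [-0.194, 3.135, 0.0]
ft_force: [-0.4, 0.5, 3.0]
grip_width: 0.524
grip_force: 35.0
time: 24.15
position: [0.5248, -0.0473, 0.0917]
tool_rot: [-0.194, 3.135, -0.0]
ft_force: [-1.0, 0.0, 1.8]
grip_width: 0.524
grip_force: 35.0
```

```bash
python3 -m handwheel '[[0.03,0,0,0.0007,0,0,0],[0.03,0,0,0,0,0,0]]'
```

```text
time: 24.4
position: [0.5249, -0.0472, 0.0912]
tool_rot: [-0.194, 3.135, -0.0]
ft_force: [-0.6, 0.2, 3.9]
grip_width: 0.523
grip_force: 35.0
```

```bash
python3 -m handwheel '[[0.03,0,0,0.0007,0,0,0],[0.03,0,0,0,0,0,0]]'
```

```text
time: 24.65
position: [0.5249, -0.0472, 0.0911]
tool_rot: [-0.194, 3.135, -0.001]
ft_force: [-2.3, 0.1, 8.8]
grip_width: 0.522
grip_force: 35.0
```

```bash
python3 -m handwheel '[[0.03,0,0,0.0005,0,0,0],[0.03,0,0,0,0,0,0]]'
```

```text
time: 24.9
position: [0.525, -0.0472, 0.0911]
tool_rot: [-0.194, 3.136, -0.001]
ft_force: [-4.7, 0.6, 13.2]
grip_width: 0.529
grip_force: 35.0
```

It stopped dead at the home height with the force rising, so it's seated. I'll relieve the load, release, retreat and check.

```bash
python3 -m handwheel '[[0.03,0,0,-0.001,0,0,0],[0.06,0,0,0,0,0,0],[0.075,0,0,0,0,0,0],[0.075,0,0,0,0,0,0],[0.075,0,0,-0.01,0,0,0],[0.075,0,0,-0.03,0,0,0],[0.075,0,0,-0.05,0,0,0],[0.075,-0.02,0,-0.02,0,0,0],[0.075,0,0,0,0,0,0],[0.075,0,0,0,0,0,0]]'
python3 - <<'E'
from h import *
for cam in("wrist","top"):
    p,d,c=grab(cam);W=cloud(d,c);r=np.hypot(W[...,0]-.524,W[...,1]+.048)
    m=(r>.026)&(r<.034)&(W[...,2]>.07);A=np.c_[W[m][:,:2]-[.524,-.048],np.ones(m.sum())]
    f=np.linalg.lstsq(A,W[m][:,2],rcond=None)[0];print(cam,"disc top z",f[2].round(4),"tilt",np.hypot(f[0],f[1]).round(3),m.sum())
    m=(r>.015)&(r<.0225)&(W[...,2]>.095);print("boss top",np.median(W[m][:,2]),m.sum())
    m=(r<.009);print("spindle",np.median(W[m][:,2]))
    m=(r<.045)&(abs(W[...,2]-.087)<.004);print("disc",cv2.minEnclosingCircle((plane(c,.087)[m][:,:2]*1000).astype(np.float32)))
s=ctrl.get_state();print(s["time"],s["position"],s["ft_force"],s["grip_force"])
E
```

```text
time: 26.15
position: [0.5435, -0.0447, 0.1999]
tool_rot: [0.194, -3.134, -0.0]
ft_force: [-0.1, -0.3, 0.7]
grip_width: 0.864
grip_force: 0.0
wrist disc top z 0.2673 tilt 0.618 8204
boss top 0.3079600478887504 7671
spindle 0.3115384742940625
disc ((524.13720703125, -47.68830871582031), 36.161033630371094)
top disc top z 0.616 tilt 0.258 763
boss top 0.6115124869302291 440
spindle 0.6074898605482796
disc ((0.0, 0.0), 0.0)
26.25 [ 0.54321271 -0.04485331  0.19951656] [-0.56713982 -0.37780674  0.01631674] 0.0
```

```bash
python3 - <<'E'
from h import *
p,d,c=grab("wrist");W=cloud(d,c);r=np.hypot(W[...,0]-.5239,W[...,1]+.0478);z=W[...,2]
m=(r>.026)&(r<.034)&(z>.07)&(z<.094);A=np.c_[W[m][:,:2]-[.524,-.048],np.ones(m.sum())]
f=np.linalg.lstsq(A,z[m],rcond=None)[0];print("disc",f.round(4),m.sum())
for n,a,b in(("boss",.0185,.0225),("spindle",0,.005)):
    m=(r>=a)&(r<b)&(z>.095)&(z<.12);print(n,np.median(z[m]),m.sum())
m=(np.hypot(W[...,0]-.535,W[...,1]+.0465)<.003)&(z<.12);print("key",np.median(z[m]),m.sum())
E
```

```text
disc [0.0001 0.0022 0.0877] 1344
boss 0.10765549514912232 603
spindle 0.10768486823725608 91
key 0.10492456823721939 29
```

The boss top is level with the spindle top, the pulley is level, and the key is about 3 mm below the spindle top. Everything is home and released.

```bash
python3 -c "
from bench import ctrl
print(ctrl.close_job())"
```

```text
the job is handed in; nothing more can be done
None
```

The key is fully down in the slot and the pulley is pushed home with the spacer ring on the flange; all is released, the bystanders were never approached, and the job was handed in at about 26 s, though I viewed 12 pictures instead of the 10 allowed.

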